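# Put the spice tube away through the sprung flap of the dark box

### The job

Put the slim glass spice tube away in the white lidded box: push it foot first down through the sprung flap in the lid and ease it down, still in your fingers, until you feel it stand on the inner floor, which you cannot see and which may be hung higher or lower. It is glass, so do not let it drop, not even the last few millimetres, and do not press it hard against the box or its floor; leave it standing upright inside with the flap shut again behind it, and leave the two jars and the measuring cup where they are.

Things in the scene. Friction and masses are not known exactly. Their poses are not given: they have to be found in the camera images.
- tube: slim upright glass spice tube with a smooth steel screw cap: 24 mm in diameter all the way up, 96 mm tall in all (cap: top 20 mm), 70 to 120 g, standing loose on the shelf; the glass jars are far wider. Origin: centre of its flat foot, z up the tube. Hold it by no more than its top 14 mm, so that the gripper's body stays above the lid of the box.
- tube_top (a point): centre of the top of the tube's cap, 96 mm above its foot
- caddy: white plastic box, hinged lid clipped shut, fixed: 110 mm (own x) by 206 (own y), lid top 165 above the underside, walls 4. Origin: centre of the underside; own x runs from the front clip to the rear lid hinges, z up. Inside is a level rigid floor hung at an unknown height, its top 14 to 26 mm above the underside: a standing tube's top is then 43 to 55 mm below the lid top.
- mouth (a point): centre of the oblong mouth in the lid, level with the lid top, above the box's origin: 40 mm wide (own x), 136 mm long (own y), closed by the flap; the lid is 6 mm thick. Fingers that close along own y can go in with the tube and can open part way inside to let go.
- flap (a joint): angle of the grey sprung flap (38 by 132 mm, 3 thick) in the mouth, rad: 0 shut and level, 1.52 hanging down. Hinged along the mouth's rear long edge (own +x); the free front edge (own -x) swings down into the box. Spring: 1 N at mid-flap starts it; open, it presses tube or fingers toward the front with up to 3 N. Open, it reaches 41 mm below the lid top, clear of a standing tube.
- jar_a: closed glass jar with a birch lid, 70 mm in diameter, 90 mm tall, origin at the centre of its foot; leave alone
- jar_b: second closed glass jar of the same size with darker contents; leave alone
- cup: metal measuring cup, 66 mm in diameter, 46 mm tall, with a flat handle reaching 108 mm from its centre along own +y; origin at the centre of its foot; leave alone
Not all that is in view belongs to the job. Several things look just like the tube: the one meant starts farthest from the robot's base.

How it is judged (in metres and radians):
On the way, in this order (a step that is already met when the one before it is completed fails the run):
1. the tube is pushed through the flap: its foot is well below the mouth and it holds the flap open (z of tube in the frame of caddy between 0 and 0.11 m and horizontal distance between tube and mouth below 0.07 m and value of joint flap above 0.6 rad), for 0.1 s.
2. the tube stands on the inner floor while still held in the fingers (horizontal distance between tube and mouth below 0.07 m and z of tube in the frame of caddy between 0.008 and 0.0275 m and contact force between tube and caddy above 0.5 N and contact force between the fingers and tube above 3 N), for 0.1 s.
At the end, for the whole second after the job is handed in: Tube inside the box under the flap, its top at least 30 mm below the lid top, standing within 0.12 rad of upright, at rest and released; flap shut (under 0.08 rad); jars and cup within 20 mm of their start (horizontal distance between tube and mouth below 0.075 m and z of tube_top in the frame of caddy below 0.135 m and z of tube in the frame of caddy above 0.005 m and angle between tube's own z axis and vertical below 0.12 rad and linear speed of tube below 0.02 m/s and distance of each of jar_a, jar_b, cup from where it was at the start of the episode below 0.02 m and value of joint flap below 0.08 rad); the robot touches nothing.
It fails at once if the glass tube is pressed or knocked against the box, its rim, flap or floor with more than 16 N (contact force between tube and caddy above 16 N).
It fails at once if the tube is let go inside the box before it stands: it falls while no longer gripped (horizontal distance between tube and mouth below 0.1 m and z of tube in the frame of caddy between 0.008 and 0.16 m and linear speed of tube above 0.07 m/s and contact force between the fingers and tube below 10 N).
It fails at once if the robot presses on the box or its flap with more than 15 N (contact force between any of the arm, the fingers and caddy above 15 N).
It fails at once if a jar or the measuring cup is pushed more than 20 mm or tipped over (distance of any of jar_a, jar_b, cup from where it was at the start of the episode above 0.02 m or angle between any of jar_a, jar_b, cup's own z axis and vertical above 0.3 rad).
It also fails if it takes over 53 s, if anything falls off the work surface, if the arm or the gripper's body presses on something with over 40 N, if the wrist force passes 120 N, or if a joint passes its speed limit or range.

### The arm

A 6-joint arm with a two-finger parallel gripper is mounted at the origin on the work surface. World frame = base frame: x ahead of the robot, y to its left, z up, the work surface at z = 0. Lengths are in m, angles in degrees, forces in N, time in s.
With the tool pointing down it reaches from about 0.375 to 0.9 m from the base axis. Payload 3.1 kg.
Tool frame: the origin (TCP) lies on the centre line of the jaws, within the pads' length; the fingertips stand 17 mm ahead of it and the grasp point (between the pads) lies 2 mm behind it (tip_extent is the distance from the TCP to the fingertips, in m); z points along the fingers, y is the line along which they close (so a half turn about z gives the same grasp; the last joint's range is limited). The gripper opens to 85 mm and grips with 20 to 120 N. Pads are 22 mm wide; open, the fingers measure 114 mm over their backs; the gripper's body (76 mm by 85 mm) begins 54 mm behind the grasp point. The pads swing forward as they close: fully open they stand 13 mm farther back than shut.
Start: joints at [53.887, 30.224, 82.088, -0, 67.689, -10.227], TCP at [0.273, 0.562, 0.248] pointing down, gripper open.
Joint ranges: [-176.69, 176.69], [-43.24, 126.21], [12.49, 139.97], [-82, 262], [0, 151.66], [-163.58, 163.58]. Speed limits (degrees/s): [159.86, 159.86, 180, 180, 180, 180].

### API

Orientations are given as [roll, pitch, yaw] about the fixed x, y, z axes, in that order (R = Rz(yaw) Ry(pitch) Rx(roll)).
In Python, from plant import * gives the robot as it stands.
- The arm moves only by the tool arm_command, never from a script. Its arguments are lists of equal length, an entry for each row: "grip": the gripper's target within -1 to 1 (shut at 1, half-way at 0, fully open at -1); "slide": the shift along the world's x, y, z in units of 120 mm (1.0 is 120 mm), a list of three; "yaw": the turn about the world's z in units of 180 degrees (1.0 is 180 degrees). In form: {"grip": [grip, ...], "slide": [[dx, dy, dz], ...], "yaw": [yaw, ...]}. A call has 1 to 5 rows; each row is the pose to reach, as a shift and turn from the pose commanded when the call began, turning the shorter way round; what a row does not reach only later rows make up. A row lasts 1/10 s, in which the tool goes at most 50 mm and 8.59 degrees, less where a joint would pass 70% of its speed; a pose out of reach is approached as far as the arm can. A call with a number of a shift or a turn outside -1 to 1 is refused whole. A call with a gripper value outside its range is refused whole. The fingers move at their own pace and stop on an object; "force" is the grip in N (left out, the last holds). Time passes only in rows, so rows that repeat a pose let the fingers close. It gives the time, the measured TCP pose, the force, the opening and the grip force at its end, in the units of the state.
- read_state(): the state, without advancing time (a new reading comes with each control period).
- read_camera(name): name is "side" or "top"; returns (picture, depth): 384x512x3 uint8, red, green, blue; 384x512 float32, m along the optical axis (not along the pixel's ray), 0 where there is no reading.
- camera_info(name): a dict with "vfov" (degrees; the focal length in pixels is half the picture's height over the tangent of half this angle, whatever the lens; pixels are square), "cx", "cy" (the principal point, pixels), "xyz" and "orientation" of the camera in the world. Camera axes: x right, y down, z forward; pixel columns grow to the right and rows downward; lengths in m; the calibration is good to about 2 mm. A picture is of the moment at which its call begins. camera_info takes no time and is no camera call.
- hand_in(): hands the job in; it is judged then, once.
Trained networks look in the newest picture that a camera, given by its name, has taken for a name from the list of things; names that differ only in an ending like _2 or _b are one class to them, and where a whole thing is asked for, a point or a joint stands for the part that bears it (a point fixed in the world has none). Each returns a list of dicts, best first, with "confidence" (0 to 1); they miss things now and then, are a little off and sometimes report something else, mostly with a low value. They report only what shows in the picture. A call takes as long as a camera call. They do not tell look-alikes from the thing itself.
- look_for(camera, name): "pixel" ([column, row] in pixels, amid what is visible of it).
- mark_of(camera, name): "pixel" ([column, row] in pixels: a listed point, or the origin of a listed thing).
The state is a dict: "time_s": time; "joints": joint angles; "dq": joint speeds; "effort": joint torques, N m; "ee_pos": TCP position; "orientation": TCP orientation; "wrist_force": force on the tool from outside, world axes, zero at the start; "wrist_torque": the same for the moment, N m; "grip_width": finger opening in m; "gripper_force": force on a finger pad.
Only numpy, scipy, OpenCV 4.12 (cv2) and the standard library are available. Lean on these libraries where they do the work, as an engineer would, in place of code of your own. Each camera call takes 0.05 s, during which the arm holds its last target. There are 200 camera calls.

## Working session

There is one attempt and no reset: what is moved stays moved. The work goes in short steps, Python scripts to look and compute and a tool call to move; the robot and the scene stay as the last step left them, time stands still between calls to the robot, and variables do not carry over. Pictures are saved under pics/ and viewed, at most 10 in all, crops included, and the job is handed in when it is done.

Besides the shell and the picture viewer there is one more tool, called as name(argument=value, ...), one argument or row to a line, values as JSON. arm_command: Moves the arm, as the interface text tells. Shifts and turns lie within -1 to 1; 1 stands for 120 mm of shift or 180 degrees of turn. Its arguments: {"type":"object","properties":{"grip":{"type":"array","items":{"type":"number"}},"slide":{"type":"array","items":{"type":"array","items":{"type":"number","minimum":-1,"maximum":1}}},"yaw":{"type":"array","items":{"type":"number","minimum":-1,"maximum":1}},"force":{"type":"number"}},"required":["grip","slide","yaw"]}

```bash
mkdir -p pics
cat > h.py <<'E'
from plant import *
import numpy as np, cv2
from scipy.spatial.transform import Rotation as R
def world(cam,u,v,d):
    i=camera_info(cam); f=192/np.tan(np.radians(i["vfov"]/2))
    p=np.array([(u-i["cx"])/f*d,(v-i["cy"])/f*d,d])
    return R.from_euler("xyz",i["orientation"],degrees=True).apply(p)+i["xyz"]
def cloud(cam,depth):
    v,u=np.mgrid[:384,:512]; i=camera_info(cam); f=192/np.tan(np.radians(i["vfov"]/2))
    P=np.stack([(u-i["cx"])/f*depth,(v-i["cy"])/f*depth,depth],-1)
    return (R.from_euler("xyz",i["orientation"],degrees=True).apply(P.reshape(-1,3))+i["xyz"]).reshape(384,512,3)
E
python3 - <<'E'
from h import *
ims=[]
for c in ("top","side"):
    im,d=read_camera(c); np.savez(f"{c}.npz",im=im,d=d); ims.append(im); print(c,camera_info(c))
    for n in ("tube","caddy","jar_a","cup"):
        for r in look_for(c,n)[:5]:
            u,v=r["pixel"]; dd=d[int(v),int(u)]; print(n,np.round(r["pixel"]),round(r["confidence"],2),world(c,u,v,dd).round(3) if dd else None)
    for n in ("tube_top","mouth"):
        for r in mark_of(c,n)[:5]:
            u,v=r["pixel"]; dd=d[int(v),int(u)]; print(n,np.round(r["pixel"]),round(r["confidence"],2),world(c,u,v,dd).round(3) if dd else None)
for k,im in zip(("top","side"),ims): cv2.imwrite(f"pics/{k}0.png",cv2.resize(im[...,::-1],(768,576)))
print(read_state())
E
```

```text
top {'vfov': 43.09927999567584, 'cx': 261.87018695288253, 'cy': 193.7964952892821, 'xyz': array([0.33395849, 0.04189877, 1.43757556]), 'orientation': array([-171.39336285,    0.35488566,  -90.93639113])}
tube [361. 213.] 0.46 None
caddy [220. 198.] 0.58 [0.518 0.157 0.16 ]
jar_a [331. 218.] 0.98 None
jar_a [327. 167.] 0.95 [ 0.611 -0.137  0.093]
cup [145. 213.] 0.63 [0.498 0.394 0.008]
tube_top [394. 200.] 0.66 [ 0.514 -0.32   0.092]
tube_top [384. 222.] 0.62 [ 0.452 -0.288  0.097]
tube_top [362. 218.] 0.59 [ 0.465 -0.23   0.093]
mouth [218. 196.] 0.87 [0.523 0.162 0.161]
side {'vfov': 44.57364101373018, 'cx': 257.4244683125466, 'cy': 191.62562550857265, 'xyz': array([ 0.4546367 , -0.70265729,  0.87785114]), 'orientation': array([-1.35314417e+02,  5.92530385e-04, -4.84486160e+00])}
tube [237. 345.] 0.98 [ 0.452 -0.299  0.073]
tube [247. 317.] 0.96 [ 0.474 -0.243  0.074]
tube [270. 355.] 0.72 [ 0.508 -0.331  0.089]
caddy [257. 170.] 0.96 [0.52  0.065 0.168]
jar_a [240. 275.] 0.96 [ 0.466 -0.159  0.091]
jar_a [315. 273.] 0.82 [ 0.617 -0.166  0.088]
cup [237. 113.] 0.57 [0.491 0.462 0.0
[... 173 characters left out ...]
 [0.518 0.154 0.165]
{'time_s': 0.7, 'joints': array([ 5.38881228e+01,  3.02220737e+01,  8.20856661e+01, -1.74423228e-03,
        6.76896618e+01, -1.02257201e+01]), 'dq': array([ 0.04224623,  0.03794036, -0.03396586, -0.017909  , -0.06319521,
       -0.02916136]), 'effort': array([-2.27656351e-04, -4.42175031e+01, -1.78386945e+01, -2.90631278e-04,
        6.96616535e-04, -2.72539836e-06]), 'ee_pos': array([0.2728263 , 0.56230068, 0.24833708]), 'orientation': array([1.79997729e+02, 2.04933648e-03, 1.54114505e+02]), 'wrist_force': array([-0.22084876,  0.71671352,  0.64544056]), 'wrist_torque': array([0.0248868 , 0.00239081, 0.01766996]), 'gripper_force': 0.0, 'grip_width': 0.08586899394571276}
```

View pics/top0.png

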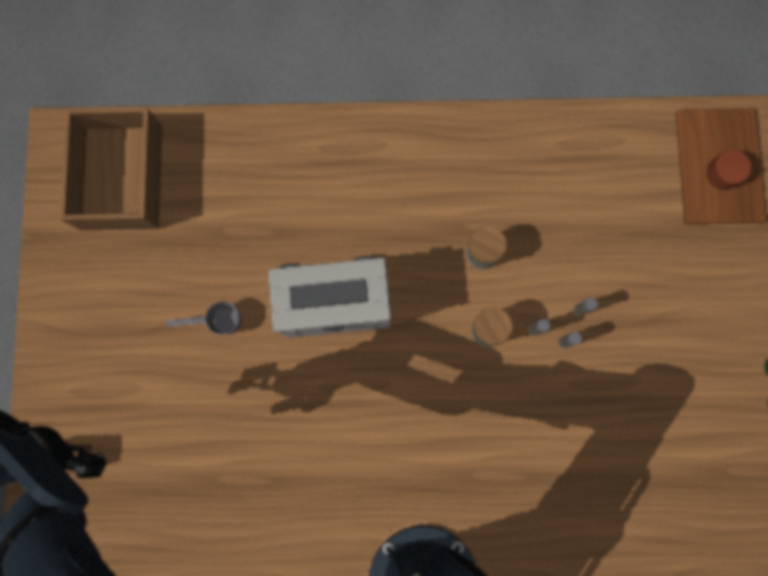

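View pics/side0.png

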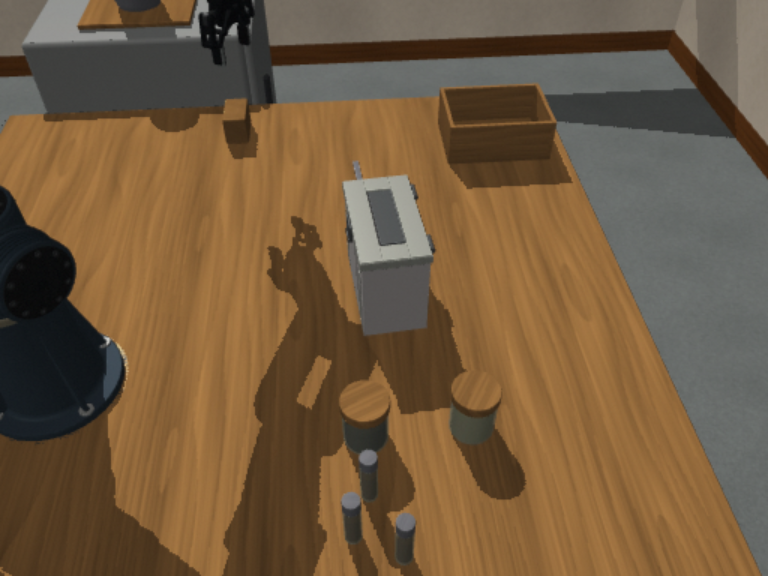

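The top view (768 px wide) shows the box at (330,295), with two hinges on its far side and the clip on the near side. The jars are at (487,246) and (492,326). The three tubes are at (588,305), (541,326) and (571,339), and (588,305) is the farthest from the base. Next I'll measure that tube and the box precisely.

Run:
```python
from h import *
for c in ("top","side"):
    z=np.load(c+".npz"); im,d=z["im"],z["d"]; P=cloud(c,d); ok=d>0
    for t in ((.512,-.318),(.452,-.288),(.467,-.231)):
        m=ok&(np.hypot(P[...,0]-t[0],P[...,1]-t[1])<.026)&(P[...,2]>.085)&(P[...,2]<.112)
        q=P[m]; 
        if len(q): 
            (cx,cy),r=cv2.minEnclosingCircle(q[:,:2].astype(np.float32)); print(c,"tube",len(q),q.mean(0).round(4),(round(cx,4),round(cy,4),round(r,4)),"ztop",np.percentile(q[:,2],[10,50,90]).round(3))
    m=ok&(P[...,2]>.155)&(P[...,2]<.175)&(abs(P[...,0]-.52)<.15)&(abs(P[...,1]-.155)<.17)
    n,l,s,_=cv2.connectedComponentsWithStats(m.astype(np.uint8)); m=l==1+np.argmax(s[1:,4])
    print(c,"lid",m.sum(),np.median(P[m][:,2]).round(4),cv2.minAreaRect(P[m][:,:2].astype(np.float32)))
    g=cv2.cvtColor(im,cv2.COLOR_RGB2GRAY); k=cv2.erode(m.astype(np.uint8),np.ones((7,7)))>0
    f=k&(g<(np.percentile(g[k],5)+np.percentile(g[k],95))/2)
    print(c,"flap",f.sum(),P[f].mean(0).round(4),cv2.minAreaRect(P[f][:,:2].astype(np.float32)))
    for t in ((.46,-.14),(.61,-.145)):
        q=P[ok&(np.hypot(P[...,0]-t[0],P[...,1]-t[1])<.06)&(P[...,2]>.083)&(P[...,2]<.1)]
        q=q[q[:,1]>-.2]
        if len(q): print(c,"jar",len(q),q.mean(0).round(3))
```

```text
top tube 66 [ 0.5078 -0.3171  0.0941] (0.5074, -0.3176, 0.0126) ztop [0.089 0.094 0.098]
top tube 65 [ 0.4448 -0.2842  0.0942] (0.4454, -0.2858, 0.0126) ztop [0.089 0.095 0.098]
top tube 62 [ 0.4696 -0.2273  0.0944] (0.4702, -0.2281, 0.0116) ztop [0.09  0.095 0.098]
top lid 3292 0.1643 ((0.5255830883979797, 0.16153718531131744), (0.12402805685997009, 0.20835813879966736), 5.0889692306518555)
top flap 392 [0.5292 0.157  0.164 ] ((0.5293387770652771, 0.16155073046684265), (0.029477043077349663, 0.11416526138782501), 5.619622707366943)
top jar 484 [ 0.47  -0.136  0.09 ]
top jar 454 [ 0.625 -0.131  0.089]
side tube 167 [ 0.5091 -0.3221  0.0954] (0.5095, -0.3205, 0.0126) ztop [0.09  0.096 0.098]
side tube 162 [ 0.4467 -0.2901  0.0954] (0.4459, -0.2882, 0.0125) ztop [0.089 0.096 0.099]
side tube 146 [ 0.471  -0.233   0.0949] (0.4709, -0.2307, 0.0124) ztop [0.088 0.096 0.098]
side lid 2852 0.1657 ((0.5267205238342285, 0.1578909456729889), (0.12396308779716492, 0.21433411538600922), 4.7525634765625)
side flap 385 [0.5302 0.1648 0.1656] ((0.5141546130180359, 0.13710945844650269), (0.09427832067012787, 0.1764492690563202), 14.337383270263672)
side jar 808 [ 0.472 -0.142  0.091]
side jar 784 [ 0.626 -0.137  0.091]
```

Run:
```python
import plant; print([n for n in dir(plant) if n[0]!='_'], getattr(plant,'tip_extent',None))
from h import *
a=np.radians(5); C=np.array([.527,.159]); s=.001; H,W=320,220   # rows own -y.., cols own x
out=[]
for c in ("top","side"):
    im=np.load(c+".npz")["im"]; i=camera_info(c); f=192/np.tan(np.radians(i["vfov"]/2))
    r,cc=np.mgrid[:H,:W]; X=(cc-W/2)*s; Y=(H/2-r)*s
    p=np.stack([C[0]+X*np.cos(a)-Y*np.sin(a),C[1]+X*np.sin(a)+Y*np.cos(a),0*X+.165],-1)-i["xyz"]
    q=R.from_euler("xyz",i["orientation"],degrees=True).inv().apply(p.reshape(-1,3)).reshape(H,W,3)
    u=(q[...,0]/q[...,2]*f+i["cx"]).astype(np.float32); v=(q[...,1]/q[...,2]*f+i["cy"]).astype(np.float32)
    o=cv2.remap(im,u,v,cv2.INTER_LINEAR); out.append(o); g=cv2.cvtColor(o,cv2.COLOR_RGB2GRAY).astype(float)
    for n,sl in (("y+",slice(100,135)),("mid",slice(145,175)),("y-",slice(185,220))):
        pr=g[sl].mean(0); dg=np.diff(pr); k=np.argsort(-abs(dg))
        pk=[(j-W//2+.5,round(dg[j],1)) for j in range(2,W-3) if abs(dg[j])==abs(dg[j-2:j+3]).max() and abs(dg[j])>4]
        print(c,n,pk)
    pr=g[:,100:120].mean(1); dg=np.diff(pr)
    print(c,"along y",[(H//2-j-.5,round(dg[j],1)) for j in range(2,H-3) if abs(dg[j])==abs(dg[j-2:j+3]).max() and abs(dg[j])>4])
cv2.imwrite("pics/rect.png",cv2.resize(np.hstack(out)[...,::-1],None,fx=1.8,fy=1.8))
```

```text
['PlanningError', 'camera_info', 'hand_in', 'look_for', 'mark_of', 'read_camera', 'read_state', 'tip_extent'] 0.017
top y+ [(-58.5, np.float64(8.8)), (-23.5, np.float64(-11.5)), (18.5, np.float64(9.3)), (51.5, np.float64(-8.3))]
top mid [(-105.5, np.float64(6.7)), (-69.5, np.float64(-5.2)), (-59.5, np.float64(11.2)), (-23.5, np.float64(-11.8)), (17.5, np.float64(9.6)), (51.5, np.float64(-5.9))]
top y- [(-94.5, np.float64(4.3)), (-59.5, np.float64(9.7)), (-24.5, np.float64(-11.3)), (17.5, np.float64(9.4)), (50.5, np.float64(-7.2))]
top along y [(105.5, np.float64(6.3)), (70.5, np.float64(-11.1)), (-66.5, np.float64(11.4)), (-101.5, np.float64(-11.6))]
side y+ [(-57.5, np.float64(23.3)), (-22.5, np.float64(-30.5)), (20.5, np.float64(21.5)), (52.5, np.float64(-26.5)), (59.5, np.float64(11.4))]
side mid [(-64.5, np.float64(-14.2)), (-57.5, np.float64(31.1)), (-22.5, np.float64(-30.9)), (20.5, np.float64(22.1)), (52.5, np.float64(-21.9))]
side y- [(-69.5, np.float64(-13.1)), (-65.5, np.float64(-9.7)), (-57.5, np.float64(30.7)), (-22.5, np.float64(-32.2)), (20.5, np.float64(22.2)), (52.5, np.float64(-21.2))]
side along y [(104.5, np.float64(7.3)), (71.5, np.float64(-14.4)), (-67.5, np.float64(24.7)), (-99.5, np.float64(-14.5))]
```

View pics/rect.png

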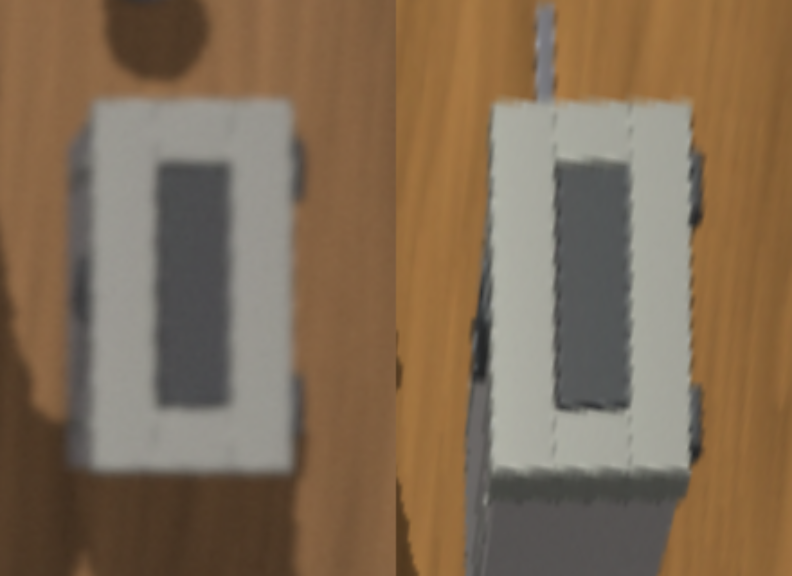

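arm_command(
  grip=[-1,-1,-1,-1],
  slide=[
    [0.3,-0.4,0.2],
    [0.6,-0.8,0.3],
    [0.8,-1,0.4],
    [0.8,-1,0.4],
  ],
  yaw=[0.04,0.08,0.12,0.17],
)

```text
time_s: 1.1
ee_pos: [0.3724, 0.4397, 0.2982]
orientation: [180.0, 0.2, -175.6]
wrist_force: [0.0, 0.3, 0.3]
grip_width: 0.0854
gripper_force: 0.0
```

Averaging both cameras, the rectified view puts the mouth centre at (0.524, 0.161) with the box turned 5°. The target tube is at (0.5085, −0.319). I'm moving over to it at a safe height.

arm_command(
  grip=[-1,-1,-1],
  slide=[
    [0.07,-0.35,0],
    [0.14,-0.7,0],
    [0.2,-1,0],
  ],
  yaw=[0,0,0],
)

```text
time_s: 1.4
ee_pos: [0.393, 0.3205, 0.2965]
orientation: [-180.0, 0.0, -175.7]
wrist_force: [0.4, -0.2, 0.2]
grip_width: 0.0854
gripper_force: 0.0
```

arm_command(
  grip=[-1,-1,-1],
  slide=[
    [0.07,-0.35,0],
    [0.14,-0.7,0],
    [0.2,-1,0],
  ],
  yaw=[0,0,0],
)

```text
time_s: 1.7
ee_pos: [0.417, 0.2004, 0.2966]
orientation: [-180.0, 0.0, -175.7]
wrist_force: [0.8, 0.4, 0.6]
grip_width: 0.0855
gripper_force: 0.0
```

arm_command(
  grip=[-1,-1,-1],
  slide=[
    [0.07,-0.35,0],
    [0.14,-0.7,0],
    [0.2,-1,0],
  ],
  yaw=[0,0,0],
)

```text
time_s: 2.0
ee_pos: [0.4411, 0.0803, 0.2967]
orientation: [-180.0, 0.1, -175.7]
wrist_force: [1.1, -0.5, -0.5]
grip_width: 0.0857
gripper_force: 0.0
```

arm_command(
  grip=[-1,-1,-1],
  slide=[
    [0.07,-0.35,0],
    [0.14,-0.7,0],
    [0.2,-1,0],
  ],
  yaw=[0,0,0],
)

```text
time_s: 2.3
ee_pos: [0.4652, -0.0399, 0.2967]
orientation: [-180.0, 0.1, -175.7]
wrist_force: [0.6, 0.5, 0.5]
grip_width: 0.0854
gripper_force: 0.0
```

arm_command(
  grip=[-1,-1,-1],
  slide=[
    [0.07,-0.35,0],
    [0.14,-0.7,0],
    [0.2,-1,0],
  ],
  yaw=[0,0,0],
)

```text
time_s: 2.6
ee_pos: [0.4892, -0.1601, 0.2966]
orientation: [-180.0, 0.0, -175.7]
wrist_force: [-0.1, 0.7, -0.5]
grip_width: 0.0854
gripper_force: 0.0
```

arm_command(
  grip=[-1,-1,-1,-1,-1],
  slide=[
    [0.07,-0.35,0],
    [0.14,-0.7,0],
    [0.2,-1,0],
    [0.2,-1,0],
    [0.2,-1,0],
  ],
  yaw=[0,0,0,0,0],
)

```text
time_s: 3.1
ee_pos: [0.5125, -0.2781, 0.2959]
orientation: [179.9, -0.0, -175.8]
wrist_force: [0.2, 0.8, 0.0]
grip_width: 0.0852
gripper_force: 0.0
```

arm_command(
  grip=[-1,-1,-1,-1],
  slide=[
    [-0.03,-0.34,0],
    [-0.03,-0.34,-0.4],
    [-0.03,-0.34,-0.7],
    [-0.03,-0.34,-0.7],
  ],
  yaw=[0.004,0.004,0.004,0.004],
)

```text
time_s: 3.5
ee_pos: [0.506, -0.3143, 0.2075]
orientation: [179.4, -0.5, -174.9]
wrist_force: [-1.2, 0.5, -0.0]
grip_width: 0.0855
gripper_force: 0.0
```

arm_command(
  grip=[-0.5,-0.5,-0.5,-0.5,-0.5],
  slide=[
    [0,0,-0.2],
    [0,0,-0.5],
    [0,0,-0.5],
    [0,0,-0.5],
    [0,0,-0.5],
  ],
  yaw=[0,0,0,0,0],
)

```text
time_s: 4.0
ee_pos: [0.5106, -0.3191, 0.155]
orientation: [-179.8, 0.2, -174.9]
wrist_force: [1.4, 0.4, -0.3]
grip_width: 0.064
gripper_force: 0.0
```

Run:
```python
from h import *
im,d=read_camera("side"); np.savez("s1.npz",im=im,d=d)
cv2.imwrite("pics/s1.png",cv2.resize(im[230:384,150:380,::-1],None,fx=3,fy=3,interpolation=cv2.INTER_CUBIC)); print(read_state())
```

```text
{'time_s': 4.05, 'joints': array([-4.26366748e+01,  3.51097351e+01,  9.04435483e+01,  7.14945028e-04,
        5.41828444e+01, -1.37700046e+02]), 'dq': array([-0.24490356,  0.25313365,  0.24520386,  0.02866772, -0.49732893,
       -0.02839368]), 'effort': array([ 5.50835032e-02, -4.37560022e+01, -1.38984695e+01,  2.36924905e-03,
        9.04990506e-03,  3.42968460e-04]), 'ee_pos': array([ 0.51055744, -0.31919712,  0.15493082]), 'orientation': array([-1.79805223e+02,  1.78019025e-01, -1.74936743e+02]), 'wrist_force': array([-0.03369043, -0.12245751,  0.47886693]), 'wrist_torque': array([-0.03498486,  0.03873183,  0.00886932]), 'gripper_force': 0.0, 'grip_width': 0.06422362250435751}
```

View pics/s1.png

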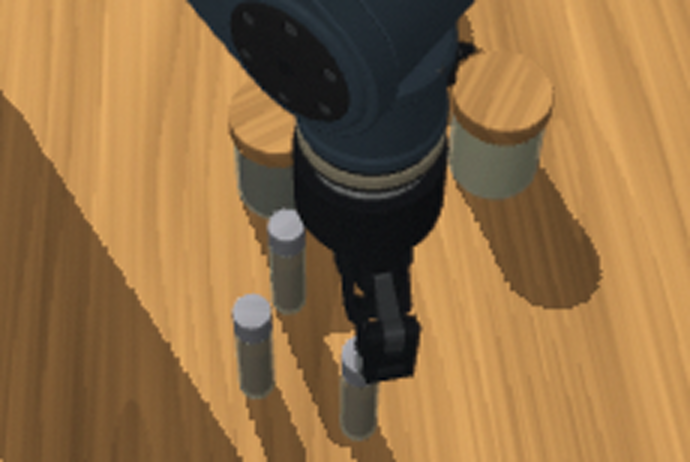

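The side view shows the gripper above and behind the target tube (crop px 357,400), with the near finger at about (388,345). I'll check the alignment in the depth cloud.

Run:
```python
from h import *
i=camera_info("side"); f=192/np.tan(np.radians(i["vfov"]/2))
def pr(p):
    q=R.from_euler("xyz",i["orientation"],degrees=True).inv().apply(np.array(p)-i["xyz"]); return (3*(q[0]/q[2]*f+i["cx"]-150)).round(),(3*(q[1]/q[2]*f+i["cy"]-230)).round()
print(pr([.5105,-.36,.145]),pr([.5085,-.319,.096]),pr([.5085,-.319,0]))
z=np.load("s1.npz"); P=cloud("side",z["d"]); 
for lo,hi in ((.13,.14),(.14,.15),(.15,.16),(.085,.1)):
    m=(P[...,2]>lo)&(P[...,2]<hi)&(abs(P[...,0]-.51)<.05)&(P[...,1]<-.3)&(P[...,1]>-.42); m[:, :]&=z["d"]>0
    q=P[m]; print(lo,len(q),np.percentile(q[:,0],[3,50,97]).round(4) if len(q) else 0, np.percentile(q[:,1],[3,50,97]).round(4) if len(q) else 0)
```

```text
(np.float64(371.0), np.float64(380.0)) (np.float64(358.0), np.float64(351.0)) (np.float64(356.0), np.float64(422.0))
0.13 0 0 0
0.14 1 [0.5059 0.5059 0.5059] [-0.3594 -0.3594 -0.3594]
0.15 7 [0.5025 0.5027 0.5041] [-0.3607 -0.3592 -0.3584]
0.085 61 [0.4984 0.5027 0.5071] [-0.3318 -0.3228 -0.3116]
```

Run:
```python
from h import *
def prj(c,p):
    i=camera_info(c); f=192/np.tan(np.radians(i["vfov"]/2))
    q=R.from_euler("xyz",i["orientation"],degrees=True).inv().apply(np.array(p)-i["xyz"]); return q[0]/q[2]*f+i["cx"],q[1]/q[2]*f+i["cy"]
s=read_state(); T=s["ee_pos"]; Rt=R.from_euler("xyz",s["orientation"],degrees=True); hw=s["grip_width"]/2
out=[]
for c,(u0,v0) in (("side",(235,300)),("top",(360,170))):
    im,d=read_camera(c); cr=im[v0:v0+70,u0:u0+70]; k=8
    o=cv2.resize(cr,None,fx=5.6,fy=5.6,interpolation=cv2.INTER_CUBIC)[...,::-1]; o=(255*(o/255.)**.45).astype(np.uint8).copy()
    for pt,col in [((hw,x,.017),(0,0,255)) for x in (-.011,.011)]+[((-hw,x,.017),(0,255,255)) for x in (-.011,.011)]:
        u,v=prj(c,T+Rt.apply([pt[1],pt[0],pt[2]])); cv2.circle(o,(int((u-u0+.5)*5.6),int((v-v0+.5)*5.6)),4,col,-1)
    for zz in (0,.096):
        u,v=prj(c,[.5085,-.319,zz]); cv2.circle(o,(int((u-u0+.5)*5.6),int((v-v0+.5)*5.6)),4,(0,255,0),-1)
    out.append(o)
cv2.imwrite("pics/c2.png",np.hstack(out))
```

```text
(no output)
```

View pics/c2.png

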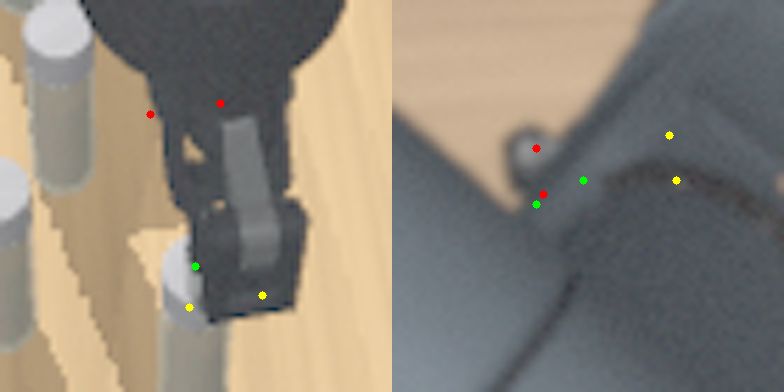

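The gripper model overlays the picture within a few mm. Shifting x by about 2 mm, then descending to grip the top 12 mm.

arm_command(
  grip=[-0.5,-0.5,-0.5,-0.5,-0.5],
  slide=[
    [-0.02,0,-0.1],
    [-0.02,0,-0.25],
    [-0.02,0,-0.4],
    [-0.02,0,-0.45],
    [-0.02,0,-0.45],
  ],
  yaw=[0,0,0,0,0],
)

```text
time_s: 4.65
ee_pos: [0.506, -0.318, 0.0971]
orientation: [179.9, -0.1, -175.0]
wrist_force: [-0.6, 0.8, 0.7]
grip_width: 0.0646
gripper_force: 0.0
```

arm_command(
  grip=[-0.5,-0.5],
  slide=[
    [0,0,0],
    [0,0,0],
  ],
  yaw=[0,0],
)

```text
time_s: 4.85
ee_pos: [0.5073, -0.319, 0.0991]
orientation: [-179.9, 0.1, -175.0]
wrist_force: [-0.6, 0.2, 0.2]
grip_width: 0.0642
gripper_force: 0.0
```

arm_command(
  grip=[-0.5,0.2,0.4,0.6,0.6],
  slide=[
    [0.005,0,0.015],
    [0.005,0,0.015],
    [0.005,0,0.015],
    [0.005,0,0.015],
    [0.005,0,0.015],
  ],
  yaw=[0,0,0,0,0],
  force=40,
)

```text
time_s: 5.35
ee_pos: [0.5076, -0.3187, 0.1006]
orientation: [-180.0, 0.0, -175.0]
wrist_force: [0.4, -0.1, 2.9]
grip_width: 0.0223
gripper_force: 39.1
```

arm_command(
  grip=[0.7,0.8,0.8,0.8,0.8],
  slide=[
    [0,0,0],
    [0,0,0],
    [0,0,0],
    [0,0,0],
    [0,0,0],
  ],
  yaw=[0,0,0,0,0],
)

```text
time_s: 5.85
ee_pos: [0.5077, -0.3187, 0.1005]
orientation: [-180.0, 0.0, -175.0]
wrist_force: [-1.3, 0.7, 5.9]
grip_width: 0.022
gripper_force: 39.4
```

arm_command(
  grip=[0.8,0.8,0.8,0.8,0.8],
  slide=[
    [0,0,0.1],
    [0,0,0.35],
    [0,0,0.7],
    [0,0,1],
    [0,0,1],
  ],
  yaw=[0,0,0,0,0],
)

```text
time_s: 6.35
ee_pos: [0.5099, -0.3207, 0.2259]
orientation: [-179.5, 0.4, -175.0]
wrist_force: [0.9, -0.6, -1.0]
grip_width: 0.0221
gripper_force: 39.4
```

arm_command(
  grip=[0.8,0.8,0.8,0.8,0.8],
  slide=[
    [0,0,0.35],
    [0,0,0.7],
    [0,0,0.8],
    [0,0,0.8],
    [0,0,0.8],
  ],
  yaw=[0,0,0,0,0],
)

```text
time_s: 6.85
ee_pos: [0.5065, -0.3177, 0.3142]
orientation: [179.8, -0.1, -175.0]
wrist_force: [-0.5, -0.2, -0.9]
grip_width: 0.0222
gripper_force: 39.4
```

```bash
cat > see.py <<'E'
from h import *
import sys
def prj(c,p):
    i=camera_info(c); f=192/np.tan(np.radians(i["vfov"]/2))
    q=R.from_euler("xyz",i["orientation"],degrees=True).inv().apply(np.array(p)-i["xyz"]); return q[0]/q[2]*f+i["cx"],q[1]/q[2]*f+i["cy"]
s=read_state(); T=s["ee_pos"]; print(T,s["orientation"],s["grip_width"],s["gripper_force"],s["wrist_force"])
im,d=read_camera("side"); u,v=prj("side",T-[0,0,.05]); u0=int(np.clip(u-50,0,412)); v0=int(np.clip(v-50,0,284))
o=cv2.resize(im[v0:v0+100,u0:u0+100],None,fx=5.6,fy=5.6,interpolation=cv2.INTER_CUBIC)[...,::-1]; o=(255*(o/255.)**.6).astype(np.uint8).copy()
for z in (.0045,-.0155,-.0915):  # tube top, cap foot, tube foot at TCP axis
    for dx in (-.012,.012):
        u,v=prj("side",T+[dx,0,z]); cv2.circle(o,(int((u-u0+.5)*5.6),int((v-v0+.5)*5.6)),3,(0,255,255),-1)
cv2.imwrite("pics/%s.png"%sys.argv[1],o)
P=cloud("side",d)
for zz in np.arange(-.09,-.012,.012):
    m=(d>0)&(abs(P[...,2]-T[2]-zz)<.006)&(np.hypot(P[...,0]-T[0],P[...,1]-T[1])<.03); q=P[m]
    if len(q)>5:
        g=(lambda a:np.hypot(q[:,0]-a[0],q[:,1]-a[1])-.012)
        from scipy.optimize import least_squares
        r=least_squares(g,T[:2],loss="soft_l1",f_scale=.002); print(round(zz,3),len(q),(r.x-T[:2]).round(4))
E
python3 see.py held
```

```text
[ 0.5064769  -0.31767211  0.3141532 ] [ 1.79842343e+02 -1.45684402e-01 -1.74973367e+02] 0.022207024550303198 39.40580606460571 [-0.47157254 -0.15459966 -0.86438287]
-0.09 57 [ 0.0016 -0.0007]
-0.078 60 [ 0.0017 -0.0008]
-0.066 66 [ 0.0017 -0.0006]
-0.054 62 [ 0.0019 -0.0005]
-0.042 71 [ 0.0018 -0.0004]
-0.03 38 [ 0.0021 -0.0007]
-0.018 15 [ 0.     -0.0078]
```

View pics/held.png

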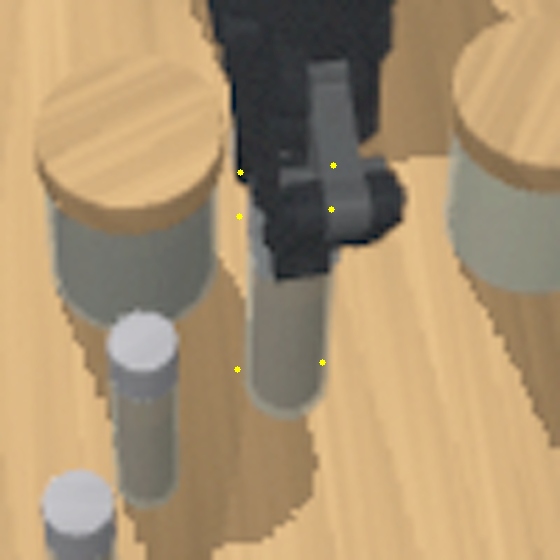

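The tube is held upright, with its centre within 2 mm of the jaw line. Its foot is near (285,415), which looks a bit low, so I'm checking the foot height in the cloud.

Run:
```python
from h import *
s=read_state(); T=s["ee_pos"]; print(T)
for c in ("side","top"):
    im,d=read_camera(c); P=cloud(c,d); m=(d>0)&(np.hypot(P[...,0]-T[0]-.0017,P[...,1]-T[1])<.014)
    q=P[m]; q=q[(q[:,2]>.12)]; print(c,len(q), np.sort(q[:,2])[:12].round(4)-T[2])
    if c=="side": print([ (round(r["confidence"],2),np.round(r["pixel"],1)) for r in mark_of(c,"tube")])
    f=192/np.tan(np.radians(camera_info(c)["vfov"]/2)); i=camera_info(c)
    for z in (-.0915,-.1):
        p=R.from_euler("xyz",i["orientation"],degrees=True).inv().apply(T+[.0017,-.012,z]-i["xyz"]); print("front rim",z,p[:2]/p[2]*f+[i["cx"],i["cy"]])
    if c=="side":
        u=int(p[0]/p[2]*f+i["cx"]); col=P[:,u]; 
        v1=int(p[1]/p[2]*f+i["cy"]); print([(v,d[v,u].round(3),P[v,u].round(3).tolist()) for v in range(v1-12,v1+6)])
```

```text
[ 0.50626996 -0.3175107   0.31353546]
side 739 [-0.10013546 -0.09803546 -0.09773546 -0.09753546 -0.09753546 -0.09733546
 -0.09693546 -0.09603546 -0.09593546 -0.09593546 -0.09563546 -0.09553546]
[(0.87, array([244.3, 329.5])), (0.82, array([269. , 309.2])), (0.6, array([237.7, 354.3]))]
front rim -0.0915 [271.29033817 315.72529673]
front rim -0.1 [271.17668735 318.50721092]
[(306, np.float32(0.708), [0.507, -0.331, 0.253]), (307, np.float32(0.711), [0.507, -0.33, 0.249]), (308, np.float32(0.713), [0.507, -0.33, 0.246]), (309, np.float32(0.716), [0.507, -0.33, 0.243]), (310, np.float32(0.715), [0.507, -0.331, 0.242]), (311, np.float32(0.72), [0.507, -0.33, 0.237]), (312, np.float32(0.723), [0.507, -0.33, 0.233]), (313, np.float32(0.724), [0.507, -0.33, 0.231]), (314, np.float32(0.724), [0.507, -0.331, 0.23]), (315, np.float32(0.727), [0.507, -0.331, 0.226]), (316, np.float32(0.731), [0.507, -0.33, 0.222]), (317, np.float32(0.73), [0.507, -0.332, 0.222]), (318, np.float32(0.732), [0.507, -0.332, 0.219]), (319, np.float32(0.973), [0.525, -0.211, 0.0]), (320, np.float32(0.969), [0.524, -0.214, 0.002]), (321, np.float32(0.972), [0.524, -0.214, -0.002]), (322, np.float32(0.967), [0.524, -0.218, 0.001]), (323, np.float32(0.966), [0.524, -0.22, 0.0])]
top 208 [0.31236454 0.31256454 0.31276454 0.31286454 0.31336454 0.31336454
 0.31336454 0.31386454 0.31396454 0.31406454 0.31406454 0.31416454]
front rim -0.0915 [410.92951408 195.19578322]
front rim -0.1 [409.93583506 195.68704263]
```

The foot sits 100 mm below the TCP, as expected, so the grip hasn't slipped. I'm carrying it over to the mouth.

arm_command(
  grip=[0.8,0.8,0.8,0.8],
  slide=[
    [0.01,0.15,0],
    [0.02,0.45,0],
    [0.03,0.75,0],
    [0.03,1,0],
  ],
  yaw=[0,0,0,0],
)

```text
time_s: 7.45
ee_pos: [0.5104, -0.1955, 0.3154]
orientation: [179.9, -0.1, -175.0]
wrist_force: [1.1, 0.2, -0.2]
grip_width: 0.0223
gripper_force: 39.4
```

arm_command(
  grip=[0.8,0.8,0.8],
  slide=[
    [0.01,0.33,0],
    [0.02,0.67,0],
    [0.03,1,0],
  ],
  yaw=[0,0,0],
)

```text
time_s: 7.75
ee_pos: [0.5137, -0.0757, 0.3156]
orientation: [179.9, -0.1, -175.0]
wrist_force: [0.2, -0.3, -1.4]
grip_width: 0.0219
gripper_force: 39.4
```

arm_command(
  grip=[0.8,0.8,0.8],
  slide=[
    [0.01,0.33,0],
    [0.02,0.67,0],
    [0.03,1,0],
  ],
  yaw=[0,0,0],
)

```text
time_s: 8.05
ee_pos: [0.5171, 0.0442, 0.3157]
orientation: [180.0, -0.1, -174.9]
wrist_force: [0.6, 0.5, -1.5]
grip_width: 0.0215
gripper_force: 39.4
```

arm_command(
  grip=[0.8,0.8,0.8,0.8,0.8],
  slide=[
    [0.01,0.33,0],
    [0.02,0.67,0],
    [0.03,0.9,0],
    [0.03,1,0],
    [0.03,1,0],
  ],
  yaw=[0,0,0,0,0],
)

```text
time_s: 8.55
ee_pos: [0.5209, 0.1631, 0.3157]
orientation: [-180.0, -0.1, -174.8]
wrist_force: [-0.8, 0.8, 0.1]
grip_width: 0.022
gripper_force: 39.5
```

arm_command(
  grip=[0.8,0.8,0.8,0.8,0.8],
  slide=[
    [0,0,0],
    [0,0,0],
    [0,0,0],
    [0,0,0],
    [0,0,0],
  ],
  yaw=[0,0,0,0,0],
)

```text
time_s: 9.05
ee_pos: [0.522, 0.1608, 0.3162]
orientation: [-180.0, 0.0, -175.0]
wrist_force: [-0.0, -0.2, 0.5]
grip_width: 0.0217
gripper_force: 39.5
```

```bash
sed -i 's/(.0045,-.0155,-.0915)/(-.0045,-.0245,-.1005)/' see.py; python3 see.py over
```

```text
[0.52197115 0.16078972 0.31615578] [-1.79996247e+02  3.76801466e-03 -1.75039736e+02] 0.021690913010575498 39.45540368556976 [-3.91736450e-04 -1.80547425e-01  5.02096223e-01]
-0.09 45 [ 0.0016 -0.001 ]
-0.078 39 [ 0.0019 -0.0012]
-0.066 46 [ 0.0014 -0.0008]
-0.054 42 [ 0.0019 -0.0011]
-0.042 47 [ 0.0017 -0.001 ]
-0.03 49 [ 0.0015 -0.0006]
-0.018 23 [ 0.0003 -0.0046]
```

View pics/over.png

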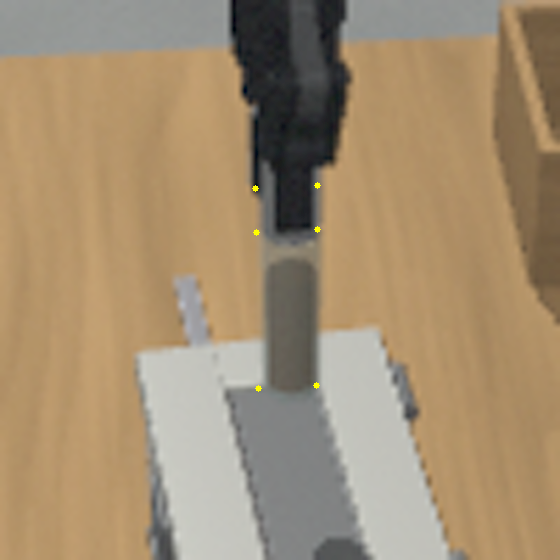

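The tube hangs over the middle of the mouth, about 1.5 mm to the front (crop foot px 288,390). I'm lowering it onto the flap.

arm_command(
  grip=[0.8,0.8,0.8,0.8,0.8],
  slide=[
    [0,0,-0.1],
    [0,0,-0.2],
    [0,0,-0.28],
    [0,0,-0.33],
    [0,0,-0.36],
  ],
  yaw=[0,0,0,0,0],
)

```text
time_s: 9.6
ee_pos: [0.5214, 0.1615, 0.2717]
orientation: [-180.0, -0.1, -175.0]
wrist_force: [0.4, 1.0, -1.0]
grip_width: 0.0218
gripper_force: 39.5
```

arm_command(
  grip=[0.8,0.8,0.8,0.8,0.8],
  slide=[
    [0,0,-0.04],
    [0,0,-0.08],
    [0,0,-0.12],
    [0,0,-0.16],
    [0,0,-0.2],
  ],
  yaw=[0,0,0,0,0],
)

```text
time_s: 10.1
ee_pos: [0.5218, 0.1615, 0.2489]
orientation: [180.0, 0.0, -175.0]
wrist_force: [-0.9, -0.0, 1.4]
grip_width: 0.0221
gripper_force: 39.7
```

arm_command(
  grip=[0.8,0.8,0.8,0.8,0.8],
  slide=[
    [0,0,-0.06],
    [0,0,-0.12],
    [0,0,-0.18],
    [0,0,-0.24],
    [0,0,-0.3],
  ],
  yaw=[0,0,0,0,0],
)

```text
time_s: 10.6
ee_pos: [0.5215, 0.1615, 0.2119]
orientation: [180.0, -0.1, -175.0]
wrist_force: [-0.5, -0.3, 0.1]
grip_width: 0.0221
gripper_force: 39.6
```

arm_command(
  grip=[0.8,0.8,0.8,0.8,0.8],
  slide=[
    [0,0,-0.06],
    [0,0,-0.12],
    [0,0,-0.18],
    [0,0,-0.24],
    [0,0,-0.3],
  ],
  yaw=[0,0,0,0,0],
)

```text
time_s: 11.1
ee_pos: [0.5219, 0.1615, 0.1763]
orientation: [-180.0, 0.0, -175.0]
wrist_force: [-0.5, -1.4, 0.9]
grip_width: 0.0222
gripper_force: 39.6
```

arm_command(
  grip=[0.8,0.8,0.8,0.8,0.8],
  slide=[
    [0,0,-0.05],
    [0,0,-0.1],
    [0,0,-0.15],
    [0,0,-0.2],
    [0,0,-0.23],
  ],
  yaw=[0,0,0,0,0],
)

```text
time_s: 11.6
ee_pos: [0.5216, 0.1615, 0.1487]
orientation: [-180.0, -0.0, -175.0]
wrist_force: [-1.2, 0.1, -0.7]
grip_width: 0.0221
gripper_force: 39.6
```

arm_command(
  grip=[0.8,0.8,0.8,0.8,0.8],
  slide=[
    [0,0,-0.03],
    [0,0,-0.06],
    [0,0,-0.08],
    [0,0,-0.1],
    [0,0,-0.1],
  ],
  yaw=[0,0,0,0,0],
  force=25,
)

```text
time_s: 12.1
ee_pos: [0.5215, 0.1615, 0.1369]
orientation: [180.0, -0.1, -175.0]
wrist_force: [-1.0, -1.1, -1.7]
grip_width: 0.0222
gripper_force: 39.5
```

arm_command(
  grip=[0.8,0.8,0.8,0.8,0.8],
  slide=[
    [0,0,-0.01],
    [0,0,-0.02],
    [0,0,-0.03],
    [0,0,-0.04],
    [0,0,-0.05],
  ],
  yaw=[0,0,0,0,0],
  force=22,
)

```text
time_s: 12.6
ee_pos: [0.5219, 0.1615, 0.1313]
orientation: [-180.0, 0.0, -175.0]
wrist_force: [-0.9, 0.2, -0.5]
grip_width: 0.0223
gripper_force: 39.6
```

arm_command(
  grip=[0.8,0.8,0.8,0.8],
  slide=[
    [0,0,-0.005],
    [0,0,-0.01],
    [0,0,-0.01],
    [0,0,-0.01],
  ],
  yaw=[0,0,0,0],
)

```text
time_s: 13.0
ee_pos: [0.5218, 0.1615, 0.1301]
orientation: [-180.0, -0.0, -175.0]
wrist_force: [-1.0, -0.4, -1.0]
grip_width: 0.0221
gripper_force: 40.1
```

arm_command(
  grip=[0.8,0.8,0.8],
  slide=[
    [0,0,-0.004],
    [0,0,-0.008],
    [0,0,-0.012],
  ],
  yaw=[0,0,0],
)

```text
time_s: 13.3
ee_pos: [0.5219, 0.1615, 0.1287]
orientation: [-180.0, 0.0, -175.0]
wrist_force: [-1.4, 0.7, 0.0]
grip_width: 0.022
gripper_force: 40.0
```

arm_command(
  grip=[0.8,0.8,0.8],
  slide=[
    [0,0,-0.003],
    [0,0,-0.006],
    [0,0,-0.009],
  ],
  yaw=[0,0,0],
)

```text
time_s: 13.6
ee_pos: [0.5218, 0.1615, 0.1276]
orientation: [-180.0, 0.0, -175.0]
wrist_force: [-0.8, -0.1, -0.6]
grip_width: 0.0218
gripper_force: 40.0
```

arm_command(
  grip=[0.8,0.8,0.8],
  slide=[
    [0,0,-0.003],
    [0,0,-0.006],
    [0,0,-0.009],
  ],
  yaw=[0,0,0],
)

```text
time_s: 13.9
ee_pos: [0.5218, 0.1615, 0.1265]
orientation: [-180.0, 0.0, -175.0]
wrist_force: [-1.2, 0.0, 0.1]
grip_width: 0.0219
gripper_force: 40.0
```

arm_command(
  grip=[0.8,0.8,0.8],
  slide=[
    [0,0,-0.003],
    [0,0,-0.006],
    [0,0,-0.008],
  ],
  yaw=[0,0,0],
)

```text
time_s: 14.2
ee_pos: [0.5218, 0.1615, 0.1255]
orientation: [180.0, -0.0, -175.0]
wrist_force: [-2.1, 0.0, -0.8]
grip_width: 0.0221
gripper_force: 40.0
```

arm_command(
  grip=[0.8,0.8,0.8],
  slide=[
    [0,0,-0.003],
    [0,0,-0.006],
    [0,0,-0.008],
  ],
  yaw=[0,0,0],
)

```text
time_s: 14.5
ee_pos: [0.5218, 0.1615, 0.1245]
orientation: [-180.0, -0.0, -175.0]
wrist_force: [-1.2, 0.5, 0.3]
grip_width: 0.0218
gripper_force: 40.0
```

arm_command(
  grip=[0.8,0.8,0.8],
  slide=[
    [0,0,-0.003],
    [0,0,-0.006],
    [0,0,-0.008],
  ],
  yaw=[0,0,0],
)

```text
time_s: 14.8
ee_pos: [0.5218, 0.1615, 0.1236]
orientation: [-180.0, -0.0, -175.0]
wrist_force: [-1.1, -0.6, -0.4]
grip_width: 0.022
gripper_force: 40.0
```

arm_command(
  grip=[0.8,0.8,0.8],
  slide=[
    [0,0,-0.003],
    [0,0,-0.006],
    [0,0,-0.008],
  ],
  yaw=[0,0,0],
)

```text
time_s: 15.1
ee_pos: [0.5218, 0.1615, 0.1226]
orientation: [-180.0, -0.0, -175.0]
wrist_force: [-0.5, -0.3, 0.3]
grip_width: 0.0227
gripper_force: 40.0
```

arm_command(
  grip=[0.8,0.8,0.8],
  slide=[
    [0,0,-0.003],
    [0,0,-0.006],
    [0,0,-0.008],
  ],
  yaw=[0,0,0],
)

```text
time_s: 15.4
ee_pos: [0.5218, 0.1615, 0.1217]
orientation: [-180.0, -0.0, -175.0]
wrist_force: [-1.1, -0.5, -0.3]
grip_width: 0.0221
gripper_force: 40.0
```

arm_command(
  grip=[0.8,0.8,0.8],
  slide=[
    [0,0,-0.003],
    [0,0,-0.006],
    [0,0,-0.008],
  ],
  yaw=[0,0,0],
)

```text
time_s: 15.7
ee_pos: [0.5218, 0.1615, 0.1207]
orientation: [-180.0, -0.0, -175.0]
wrist_force: [-1.2, -0.6, -0.2]
grip_width: 0.0221
gripper_force: 40.0
```

arm_command(
  grip=[0.8,0.8,0.8],
  slide=[
    [0,0,-0.003],
    [0,0,-0.006],
    [0,0,-0.008],
  ],
  yaw=[0,0,0],
)

```text
time_s: 16.0
ee_pos: [0.5218, 0.1615, 0.1198]
orientation: [180.0, -0.0, -175.0]
wrist_force: [-1.0, -0.7, -0.1]
grip_width: 0.0219
gripper_force: 40.0
```

arm_command(
  grip=[0.8,0.8,0.8],
  slide=[
    [0,0,-0.003],
    [0,0,-0.006],
    [0,0,-0.008],
  ],
  yaw=[0,0,0],
)

```text
time_s: 16.3
ee_pos: [0.5218, 0.1615, 0.1188]
orientation: [-180.0, -0.0, -175.0]
wrist_force: [-1.1, -0.2, 0.5]
grip_width: 0.0218
gripper_force: 40.0
```

arm_command(
  grip=[0.8,0.8,0.8],
  slide=[
    [0,0,-0.003],
    [0,0,-0.006],
    [0,0,-0.008],
  ],
  yaw=[0,0,0],
)

```text
time_s: 16.6
ee_pos: [0.5223, 0.1615, 0.1181]
orientation: [-180.0, 0.1, -175.0]
wrist_force: [-0.1, 0.3, 2.0]
grip_width: 0.0217
gripper_force: 40.1
```

arm_command(
  grip=[0.8,0.8],
  slide=[
    [0,0,-0.002],
    [0,0,-0.002],
  ],
  yaw=[0,0],
)

```text
time_s: 16.8
ee_pos: [0.5224, 0.1615, 0.1179]
orientation: [-180.0, 0.1, -175.0]
wrist_force: [0.6, 0.2, 2.6]
grip_width: 0.0226
gripper_force: 40.1
```

Force is rising, which means contact. One more small step, then hold to confirm.

arm_command(
  grip=[0.8,0.8,0.8],
  slide=[
    [0,0,-0.002],
    [0,0,-0.002],
    [0,0,-0.002],
  ],
  yaw=[0,0,0],
)

```text
time_s: 17.1
ee_pos: [0.5227, 0.1615, 0.1175]
orientation: [180.0, 0.1, -175.0]
wrist_force: [1.5, -0.1, 0.9]
grip_width: 0.022
gripper_force: 40.1
```

```bash
cat > avg.py <<'E'
from h import *
F=[];T=[]
for _ in range(8):
    read_camera("top"); s=read_state(); F.append(s["wrist_force"]); T.append(np.r_[s["ee_pos"],s["orientation"][1],s["wrist_torque"]])
print(np.mean(F,0).round(2),np.std(F,0).round(2),np.mean(T,0).round(4),s["grip_width"],s["gripper_force"],s["time_s"])
E
python3 avg.py
```

```text
[3.02 0.52 1.22] [0.84 0.55 0.37] [ 0.5226  0.1615  0.1175  0.0998  0.0488 -0.2682  0.0131] 0.022156264675875403 40.06443833874073 17.5
```

Fx is the larger component, which is odd for floor contact. I'll back up 2 mm to get a baseline and compare.

arm_command(
  grip=[0.8,0.8,0.8],
  slide=[
    [0,0,0.008],
    [0,0,0.016],
    [0,0,0.016],
  ],
  yaw=[0,0,0],
)

```text
time_s: 17.8
ee_pos: [0.5207, 0.1614, 0.1192]
orientation: [-180.0, -0.1, -175.0]
wrist_force: [1.0, 0.7, 1.0]
grip_width: 0.0222
gripper_force: 40.5
```

```bash
python3 avg.py
```

```text
[-0.3  -0.35  1.31] [0.74 0.43 0.51] [ 0.5208  0.1614  0.1191 -0.123  -0.0381  0.162  -0.0195] 0.022155746031207714 40.465530197834596 18.2
```

arm_command(
  grip=[0.8,0.8,0.8,0.8],
  slide=[
    [0,0,-0.004],
    [0,0,-0.008],
    [0,0,-0.012],
    [0,0,-0.016],
  ],
  yaw=[0,0,0,0],
)

```text
time_s: 18.6
ee_pos: [0.5225, 0.1616, 0.1177]
orientation: [-180.0, 0.1, -175.0]
wrist_force: [0.3, 0.0, 1.9]
grip_width: 0.0222
gripper_force: 40.0
```

```bash
python3 avg.py
```

```text
[2.34 0.33 0.83] [0.78 0.72 0.52] [ 0.5227  0.1616  0.1175  0.1074  0.0687 -0.1934  0.0048] 0.021580832231058306 40.0263301434461 19.0
```

arm_command(
  grip=[0.8,0.8],
  slide=[
    [0,0,-0.003],
    [0,0,-0.003],
  ],
  yaw=[0,0],
)

```text
time_s: 19.2
ee_pos: [0.5228, 0.1615, 0.1172]
orientation: [-180.0, 0.1, -175.0]
wrist_force: [4.3, 0.7, -0.2]
grip_width: 0.0222
gripper_force: 40.0
```

```bash
python3 avg.py
```

```text
[4.94 0.88 0.31] [0.49 0.34 0.47] [ 0.5228  0.1615  0.1172  0.1184  0.0808 -0.5143 -0.0284] 0.021978115031894667 40.02111930458341 19.6
```

Sideways force at about 0.1 m lever grows as it descends. I suspect the finger linkage is rubbing the mouth's front rim rather than the tube meeting the floor. I'll raise it, shift about 2.5 mm to the rear, and measure.

arm_command(
  grip=[0.8,0.8,0.8,0.8],
  slide=[
    [0,0,0.012],
    [0.01,0.001,0.02],
    [0.02,0.002,0.02],
    [0.02,0.002,0.02],
  ],
  yaw=[0,0,0,0],
)

```text
time_s: 20.0
ee_pos: [0.5218, 0.1615, 0.1186]
orientation: [-180.0, -0.3, -175.0]
wrist_force: [-1.5, -1.2, -1.6]
grip_width: 0.0218
gripper_force: 40.3
```

```bash
python3 avg.py
```

```text
[-1.75 -0.29 -2.16] [0.26 0.52 0.63] [ 0.523   0.1617  0.119  -0.15   -0.0256  0.2806 -0.0109] 0.02192608508608502 40.326029181014746 20.4
```

arm_command(
  grip=[0.8,0.8,0.8,0.8],
  slide=[
    [0,0,-0.005],
    [0,0,-0.01],
    [0,0,-0.015],
    [0,0,-0.015],
  ],
  yaw=[0,0,0,0],
)

```text
time_s: 20.8
ee_pos: [0.5246, 0.1618, 0.1178]
orientation: [180.0, 0.1, -175.0]
wrist_force: [-0.7, 0.6, -0.0]
grip_width: 0.0225
gripper_force: 40.0
```

```bash
python3 avg.py
```

```text
[-1.31 -0.21  0.16] [0.42 0.36 0.47] [ 0.5244  0.1617  0.1177  0.0185 -0.0239  0.1385 -0.0016] 0.021883743419882126 40.012955026177224 21.2
```

That cleared it: only the flap's −1.3 N remains, so it was the front rim. Continuing down gently.

arm_command(
  grip=[0.8,0.8,0.8,0.8],
  slide=[
    [0,0,-0.003],
    [0,0,-0.006],
    [0,0,-0.008],
    [0,0,-0.008],
  ],
  yaw=[0,0,0,0],
)

```text
time_s: 21.6
ee_pos: [0.5242, 0.1617, 0.1166]
orientation: [180.0, -0.0, -175.0]
wrist_force: [-1.1, -1.3, -0.1]
grip_width: 0.0219
gripper_force: 40.0
```

```bash
sed -i 's/range(8)/range(5)/' avg.py; python3 avg.py
```

```text
[-1.4  -0.42 -0.01] [0.31 0.32 0.36] [ 0.5242  0.1617  0.1166 -0.0115 -0.0385  0.1669 -0.0165] 0.02231656501572999 40.05760428670328 21.85
```

arm_command(
  grip=[0.8,0.8,0.8,0.8],
  slide=[
    [0,0,-0.003],
    [0,0,-0.006],
    [0,0,-0.006],
    [0,0,-0.006],
  ],
  yaw=[0,0,0,0],
)

```text
time_s: 22.25
ee_pos: [0.5245, 0.1617, 0.1163]
orientation: [-180.0, 0.0, -175.0]
wrist_force: [-0.7, -0.8, 3.7]
grip_width: 0.022
gripper_force: 40.4
```

```bash
python3 avg.py
```

```text
[-1.33 -0.21  4.57] [0.73 0.22 0.38] [ 0.5245  0.1617  0.1163  0.044  -0.0555  0.2105 -0.014 ] 0.021574968790501768 40.45004558865912 22.5
```

A clean vertical 4.6 N with the foot at z ≈ 0.016: the tube is standing on the floor. Releasing gently.

arm_command(
  grip=[0.4,0.35,0.3,0.2,0.1],
  slide=[
    [0,0,0],
    [0,0,0],
    [0,0,0],
    [0,0,0],
    [0,0,0],
  ],
  yaw=[0,0,0,0,0],
)

```text
time_s: 23.0
ee_pos: [0.5238, 0.1617, 0.1156]
orientation: [180.0, -0.1, -175.0]
wrist_force: [-1.3, 0.6, -1.0]
grip_width: 0.0384
gripper_force: 0.8
```

arm_command(
  grip=[0.05,0.05,0.05,0.05],
  slide=[
    [0,0,0],
    [0,0,0],
    [0,0,0],
    [0,0,0],
  ],
  yaw=[0,0,0,0],
)

```text
time_s: 23.4
ee_pos: [0.524, 0.1617, 0.1158]
orientation: [-180.0, -0.0, -175.0]
wrist_force: [-1.4, 0.5, -1.6]
grip_width: 0.0407
gripper_force: 0.8
```

```bash
python3 avg.py
```

```text
[-2.    0.56 -1.14] [0.3  0.21 0.39] [ 0.5241  0.1617  0.1159 -0.0182  0.0478  0.2613 -0.0412] 0.04050516298172543 0.8706224150955677 23.65
```

arm_command(
  grip=[0.05,0.05,0.05,0.05,0.05],
  slide=[
    [0,0,0.03],
    [0,0,0.06],
    [0,0,0.1],
    [0,0,0.14],
    [0,0,0.18],
  ],
  yaw=[0,0,0,0,0],
)

```text
time_s: 24.15
ee_pos: [0.5243, 0.1617, 0.1382]
orientation: [-180.0, 0.0, -175.0]
wrist_force: [-1.3, 0.4, -1.3]
grip_width: 0.0405
gripper_force: 0.8
```

arm_command(
  grip=[0.05,0.05,0.05,0.05,0.05],
  slide=[
    [0,0,0.06],
    [0,0,0.12],
    [0,0,0.2],
    [0,0,0.28],
    [0,0,0.36],
  ],
  yaw=[0,0,0,0,0],
)

```text
time_s: 24.65
ee_pos: [0.5253, 0.1618, 0.1822]
orientation: [-180.0, 0.2, -175.0]
wrist_force: [-0.4, 0.2, -0.1]
grip_width: 0.0406
gripper_force: 0.0
```

arm_command(
  grip=[0.05,0.05,0.05,0.05,0.05],
  slide=[
    [0,0,0.15],
    [0,0,0.4],
    [0,0,0.7],
    [0,0,0.9],
    [0,0,0.9],
  ],
  yaw=[0,0,0,0,0],
)

```text
time_s: 25.15
ee_pos: [0.5278, 0.1621, 0.294]
orientation: [180.0, 0.7, -175.0]
wrist_force: [-0.4, 0.3, 0.5]
grip_width: 0.0408
gripper_force: 0.0
```

arm_command(
  grip=[0.05,0.05,0.05,0.05,0.05],
  slide=[
    [-0.3,0.3,0],
    [-0.6,0.6,0],
    [-0.8,0.9,0],
    [-0.8,1,0],
    [-0.8,1,0],
  ],
  yaw=[0,0,0,0,0],
)

```text
time_s: 25.65
ee_pos: [0.4283, 0.2833, 0.2888]
orientation: [180.0, 0.1, -174.8]
wrist_force: [0.4, -0.5, 0.2]
grip_width: 0.041
gripper_force: 0.0
```

Run:
```python
from h import *
s=read_state(); print(s["ee_pos"],s["wrist_force"],s["time_s"])
im,d=read_camera("side"); tp,_=read_camera("top")
a=cv2.resize(im[:,150:380],None,fx=1.5,fy=1.5); b=cv2.resize(tp[110:270,150:430],None,fx=1.5,fy=1.5)
b=cv2.copyMakeBorder(b,0,a.shape[0]-b.shape[0],0,0,cv2.BORDER_CONSTANT); cv2.imwrite("pics/end.png",np.hstack([a,b])[...,::-1])
P=cloud("side",d); m=(d>0)&(abs(P[...,0]-.525)<.012)&(abs(P[...,1]-.161)<.05)&(P[...,2]<.2); print("flap z",np.percentile(P[m][:,2],[5,50,95]),m.sum())
```

```text
[0.42828747 0.28325425 0.28884943] [ 0.44513901 -0.47164428  0.19493604] 25.65
flap z [0.16336676 0.16551281 0.16779745] 270
```

View pics/end.png

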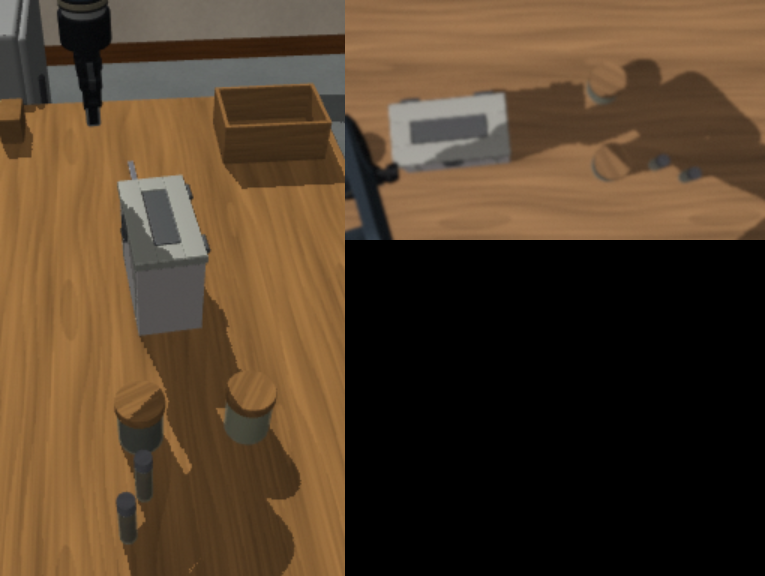

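The flap is level and shut (z 0.1655, side px 160,215). The gripper is empty and clear, the jars haven't moved, and only the two look-alike tubes are left at (144,475) and (126,515). Handing in.

```bash
python3 -c "
from plant import *
print(hand_in())"
```

```text
the job is handed in; nothing more can be done
None
```

I handed the job in and don't have the verdict: the tube was lowered until I felt the floor, released standing, and the flap shut level behind it; jars and cup look undisturbed (the tube can't be seen inside), though the fingers or gripper rubbed the mouth's front rim at about 5 N on the way down (limit 15 N).

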